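Charge a grinding jar from the counting pan and clamp it shut

TASK

Charge the grinding jar in its clamping stand: bring the green counting pan over with the spout at the jar's mouth, tip it so that all five steel balls run out through the corner spout into the jar, and set the empty pan down flat on the bench, clear of the stand. Then put the lid on the jar, properly seated, and press the red clamp handle all the way down so that the toggle locks and the clamp foot holds the lid. Leave the yellow-capped specimen cup, the petri dish and the bench timer where they are.

Things in the scene. Friction and masses are not known exactly. Their poses are not given: they have to be found in the camera images.
- pan: green plastic counting pan, 0.13 kg: square of 104 mm sides, walls 32 mm high, 4 mm thick. Its +x runs along the diagonal from the handle (rear corner) to the spout (front corner). Origin: centre of the square, level of the underside; z up. The front corner has a 48 mm gap in the walls into an open spout. The underside reaches to x = +47 mm; beyond it only the 3 mm thick spout sticks out
- pan_grip (a point): grip point of the pan's handle, at x = -100, z = +32 mm in the pan's frame (same axes as the pan). The handle is an upright fin, 10 mm thick (across the pan's y), 54 mm long (x = -125 to -71 mm) and 4 to 48 mm above the underside; pinch it from above, fingers on its two flat sides
- pan_spout (a point): middle of the end of the spout's lip, on the floor the balls roll on: x = +80, z = +17 mm in the pan's frame. Spout 48 mm wide inside, 54 outside. The floor rises 5 degrees from the rear corner (4 mm above the underside) to this lip, so a level pan keeps its balls in the rear corner; tipped nose-down by more than 5 degrees they roll out, 20 to 25 degrees empties it, with a little rocking should balls lodge in the corner
- ball0_center (a point): centre of steel grinding ball 1 of 5, 14 mm in diameter, 11 g; they start together in the rear corner of the pan
- ball1_center (a point): centre of steel grinding ball 2 of 5, 14 mm in diameter, 11 g; they start together in the rear corner of the pan
- ball2_center (a point): centre of steel grinding ball 3 of 5, 14 mm in diameter, 11 g; they start together in the rear corner of the pan
- ball3_center (a point): centre of steel grinding ball 4 of 5, 14 mm in diameter, 11 g; they start together in the rear corner of the pan
- ball4_center (a point): centre of steel grinding ball 5 of 5, 14 mm in diameter, 11 g; they start together in the rear corner of the pan
- jar_stand: fixed stand: aluminium plate 12 mm thick, 106 mm wide, with a steel jar in a black locating ring and a steel toggle clamp. Origin on the jar's axis at bench level; z up; +y from the jar to the clamp. Plate from y = -35 to +200 mm. Raised, the clamp arm stands upright 120 mm from the jar's axis, its top 270 mm above the bench, its foot standing out 25 mm towards the jar
- jar_mouth (a point): centre of the open jar's mouth at the level of its rim, 74 mm above the bench, same axes as the stand. The jar is 92 mm in outer and 78 mm in inner diameter, its inner floor is 54 mm below the rim; it is fixed in the stand
- jar_lid: loose lid, 0.25 kg, right way up on the bench. Origin: centre of its underside, z up. From below: white spigot 73 mm in diameter, 6 mm high, that drops into the mouth; steel flange 92 mm in diameter (z = 6 to 14 mm) that rests on the rim; upright round knob 28 mm in diameter (z = 14 to 46 mm). Seated, the origin is 6 mm below the rim on the jar's axis
- clamp_handle (a joint): angle of the red clamp handle (rad): 0 raised, sloping up at 60 degrees; grows as it is pressed down; 1.0 is the toggle's dead centre, 1.05 the stop, handle level, locked. It stays where left; moving it takes 3 to 8 N at the grip. The clamp arm, linked to it, swings from upright down over the jar and its sprung rubber foot presses the knob of a seated lid with about 5 N
- handle_grip (a point): middle of the red grip of the clamp handle, 80 mm from the handle's pivot, on the axis of the round grip (16 mm in diameter, 40 to 108 mm from the pivot)
- handle_pivot (a point): pivot axis of the clamp handle, at y = +165, z = +130 mm in the stand's frame; the axis lies along the stand's x. The handle points from here away from the jar (stand's +y) and, raised, upward
- clamp_arm: steel clamp arm with the rubber foot at its end, 120 mm long, driven by the handle. Origin at the arm's pivot (y = +120, z = +136 mm in the stand's frame); not to be handled
- specimen_cup: bystander: specimen cup with yellow screw cap, 51 mm in diameter, 64 mm high, stands near the lid. Origin at the centre of its underside
- petri: bystander: petri dish, 60 mm in diameter, 16 mm high. Origin at the centre of its underside
- timer: bystander: small white bench timer, 39x68x51 mm, behind the stand. Origin at the centre of its underside

How it is judged:
By the outcome, as a careful person would: the job done as asked, in the order asked, and still so for the second after the job is handed in, with the robot touching nothing.
It also fails if it takes over 72 s, if anything falls off the work surface, if the arm or the gripper's body presses on something with over 40 N, if the wrist force passes 120 N, or if a joint passes its speed limit or range.

ROBOT

A 7-joint arm with a two-finger parallel gripper is mounted at the origin on a cart in front of the work surface, level with it; the furniture and walls round the work are solid. World frame = base frame: x ahead of the robot, y to its left, z up, the work surface at z = 0. Lengths are in mm, angles in rad, forces in N, time in s.
With the tool pointing down it reaches from about 425 to 950 mm from the base axis. Payload 4.7 kg.
Tool frame: the origin (TCP) lies on the centre line of the jaws, within the pads' length; the fingertips stand 25 mm ahead of it and the grasp point (between the pads) lies 6 mm ahead of it; z points along the fingers, y is the direction in which the jaws open and shut (so a half turn about z gives the same grasp; the last joint's range is limited). The gripper opens to 85 mm and grips with 20 to 120 N. Pads are 22 mm wide; open, the fingers measure 114 mm over their backs; the gripper's body (76 mm by 85 mm) begins 54 mm behind the grasp point. The pads swing forward as they close: fully open they stand 13 mm farther back than shut.
Start: joints at [-1.199, 0.469, -0.049, 1.532, 0.024, 1.141, -0.082], TCP at [263.317, 621.541, 219.735] pointing down, gripper open.
Joint ranges: [-2.59, 2.59], [-0.33, 1.99], [-1.39, 1.29], [0.1, 2.45], [-1.04, 4.18], [0.21, 1.99], [-2.66, 2.66]. Speed limits (rad/s): [2.57, 2.57, 3.14, 3.14, 3.14, 3.14, 3.14].

INTERFACE

Orientations are given as a unit quaternion [w, x, y, z].
In Python, from rig import arm gives the robot as it stands.
- The arm moves only by the tool drive_tool, never from a script. Its argument "increments" is a list of rows, each a list of 4 numbers: the shift along the tool's x, y, z scaled (see below), then the turn about the tool's z scaled (see below). A call has 1 to 8 rows; each row is the pose to reach, as a shift and turn from the pose commanded when the call began, along the tool's axes at that moment; what a row does not reach only later rows make up. The controller multiplies each number of a shift by 0.8 m and each number of a turn by 0.5 rad. A row lasts 1/10 s, in which the tool goes at most 50 mm and 8.59 degrees, less where a joint would pass 70% of its speed; a pose out of reach is approached as far as the arm can. A call with a number of a shift or a turn outside -1 to 1 is refused whole. A call with a gripper value outside its range is refused whole. "fingers" is the closure, from 0 (fully open) to 1 (shut), set as the call begins (left out, the last holds). The fingers move at their own pace and stop on an object; the grip force is fixed at half the most. Time passes only in rows, so rows that repeat a pose let the fingers close. It gives the time, the measured TCP pose, the force and the opening at its end, in the units of the state.
- arm.read_state(): the state, without advancing time (a new reading comes with each control period).
- arm.capture(name): name is "scene" or "top" or "wrist"; returns a dict with "color" (480x640x3 uint8, red, green, blue), "mtx" (3x3 intrinsics, pixels), "D" ([k1, k2, p1, p2, k3] as OpenCV has them; the pictures are not rectified), "world_to_cam" (4x4, takes a point from world to camera coordinates). Camera axes: x right, y up, looking along -z (the intrinsics and any distortion apply to the point x, -y, -z); pixel columns grow to the right and rows downward; lengths in mm; the calibration is good to about 2 mm. A picture is of the moment at which its call begins. There is no depth.
- arm.job_done(): hands the job in, once; it reports no verdict.
The state is a dict: "clock": time; "q": joint angles; "qd": joint speeds; "effort": joint torques, N m; "tool_pos": TCP position; "tool_rot": TCP orientation; "force": force on the tool from outside, world axes, zero at the start; "torque": the same for the moment, N m; "width": finger opening in mm.
Only numpy, scipy, OpenCV 4.12 (cv2) and the standard library are available. Lean on these libraries where they do the work, as an engineer would, in place of code of your own. Each camera call takes 0.05 s, during which the arm holds its last target. There are 200 camera calls.

## Working session

There is one attempt and no reset: what is moved stays moved. The work goes in short steps, Python scripts to look and compute and a tool call to move; the robot and the scene stay as the last step left them, time stands still between calls to the robot, and variables do not carry over. Pictures are saved under pics/ and viewed, about 8 in all and at most 12, crops included, and the job is handed in when it is done.

Besides the shell and the picture viewer there is one more tool, called after "Emit:" as a command line: name --pt "numbers of a row" for each row, then --argument value for the rest. drive_tool: Moves the arm, as the interface text tells. Its arguments: {"type":"object","properties":{"increments":{"type":"array"},"fingers":{"type":"number"}},"required":["increments"]}

```bash
ls; mkdir -p pics; python3 - <<'E'
from rig import arm
import cv2
s=arm.read_state()
for k in s: print(k,s[k])
for n in("scene","top"):
    c=arm.capture(n); cv2.imwrite(f"pics/{n}1.png",c["color"][:,:,::-1]); print(n,c["mtx"],c["D"],c["world_to_cam"])
E
```

```text
pics
clock 0.0
q [-1.19892926  0.46943379 -0.04859756  1.53371017  0.0240737   1.14099377
 -0.08228997]
qd [-0.00190592  0.00082349 -0.0013979   0.00016334 -0.00130176  0.00011106
 -0.00070706]
effort [ 3.42797330e-04 -5.10324776e+01 -4.70905239e-02 -2.37715816e+01
  1.05855466e-02  7.55730638e-03  4.89319305e-06]
tool_pos [263.07708247 620.95518797 218.65972286]
tool_rot [-1.71719931e-04  1.99028760e-01  9.79993159e-01 -9.65161693e-04]
force [ 0.33482434  0.12865075 -0.64261115]
torque [-0.00472445 -0.00435984 -0.03258048]
width 85.6402713366076
scene [[550.22504265   0.         318.37098392]
 [  0.         550.22504265 240.21203057]
 [  0.           0.           1.        ]] [-0.12148961  0.          0.          0.          0.        ] [[-8.30549759e-01 -5.56932499e-01 -3.64536309e-03  4.70840806e+02]
 [ 3.02246459e-01 -4.56216459e-01  8.36966917e-01 -2.82161880e+02]
 [-4.67797152e-01  6.94040874e-01  5.47241346e-01 -1.51067456e+03]
 [ 0.00000000e+00  0.00000000e+00  0.00000000e+00  1.00000000e+00]]
top [[593.20338614   0.         315.54784394]
 [  0.         593.20338614 237.95149956]
 [  0.           0.           1.        ]] [-0.00343055  0.          0.          0.          0.        ] [[-2.59872879e-02 -9.99571831e-01 -1.34467810e-02  2.99984905e+01]
 [ 9.88955952e-01 -2.76700342e-02  1.45603894e-01 -5.56657621e+02]
 [-1.45913623e-01 -9.51442385e-03  9.89251581e-01 -1.40948268e+03]
 [ 0.00000000e+00  0.00000000e+00  0.00000000e+00  1.00000000e+00]]
```

View pics/scene1.png

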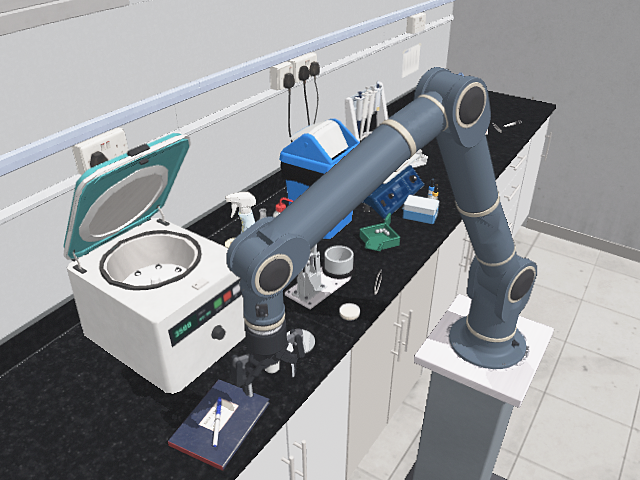

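View pics/top1.png

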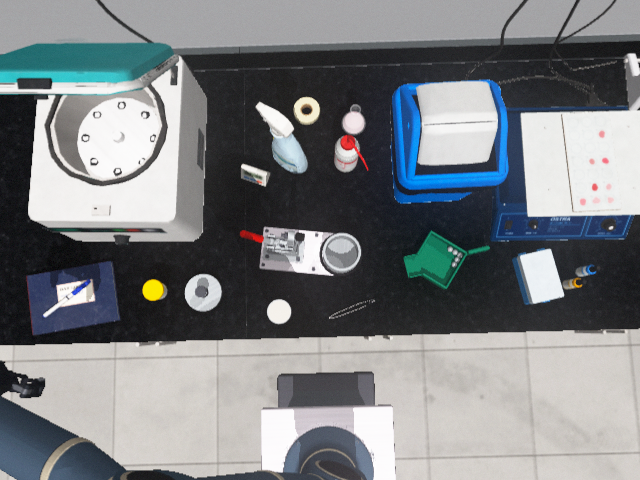

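The top view shows the lid at (203,292), the cup at (154,290), the jar at (341,254), the red handle at (250,236), the pan at about (437,260) with its spout to the left and handle to the right, and the petri dish at (279,312).

```bash
cat > h.py <<'E'
import numpy as np, cv2
from rig import arm
def cap(n):
    c=arm.capture(n); return c
def ray(c,px):
    u=cv2.undistortPoints(np.array([[px]],float),c["mtx"],c["D"])[0,0]
    T=c["world_to_cam"]; R=T[:3,:3]; o=-R.T@T[:3,3]
    return o,R.T@np.array([u[0],-u[1],-1.])
def at(c,px,z):
    o,d=ray(c,px); return (o+d*(z-o[2])/d[2])
def proj(c,P):
    P=np.atleast_2d(P).astype(float); T=c["world_to_cam"]; q=P@T[:3,:3].T+T[:3,3]; q=q*[1,-1,-1]
    return cv2.projectPoints(q,np.zeros(3),np.zeros(3),c["mtx"],c["D"])[0][:,0]
def crop(c,box,k,name):
    x0,y0,x1,y1=box; im=c["color"][y0:y1,x0:x1,::-1]
    im=cv2.resize(im,None,fx=k,fy=k,interpolation=cv2.INTER_CUBIC)
    for x in range(x0-x0%10+10,x1,10):
        cv2.putText(im,str(x),((x-x0)*k,8),0,.3,(0,255,255)); cv2.line(im,((x-x0)*k,10),((x-x0)*k,14),(0,255,255))
    for y in range(y0-y0%10+10,y1,10):
        cv2.putText(im,str(y),(0,(y-y0)*k),0,.3,(0,255,255))
    cv2.imwrite(f"pics/{name}.png",im); return im
E
python3 - <<'E'
from h import *
c=cap("top")
a=crop(c,(235,222,368,284),6,"a"); b=crop(c,(395,225,495,295),4,"b"); d=crop(c,(135,265,230,320),4,"d")
w=np.zeros((max(b.shape[0],d.shape[0]),798,3),np.uint8); w[:b.shape[0],:400]=b; w[:d.shape[0],400:780]=d
m=np.vstack([a,w])[:600+60]; print(m.shape); cv2.imwrite("pics/m.png",cv2.resize(m,(798,600)) if m.shape[0]>660 else m)
E
```

```text
(652, 798, 3)
```

View pics/m.png

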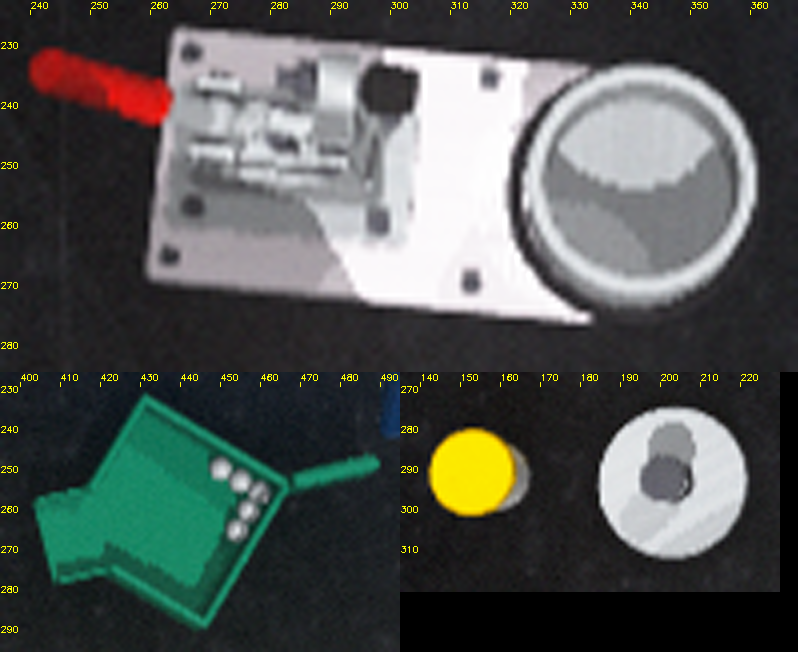

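The crop gives these positions:
- **Jar:** rim centre at (341.8,252.1).
- **Plate:** corners at (264.2,226.5), (259.8,268.2) and (333.3,275.7).
- **Pan:** rim corners at (431.8,231), (467.3,253.3) and (446.3,288.8), with the fin from (469.3,252.8) to (489.5,247.5).
- **Lid:** flange centre at (203.1,292.6).

```bash
cat > geo.py <<'E'
from h import *
c=cap("top"); f=lambda p,z:at(c,p,z)[:2]
jar=f((341.75,252.1),74)
pl=[f(p,12) for p in((264.2,226.5),(259.8,268.2),(333.3,275.7))]
L,Rr,B=[f(p,32) for p in((431.75,231),(467.25,253.25),(446.25,288.75))]
pc=(L+B)/2; fin=[f(p,48) for p in((469.25,252.75),(489.5,247.5))]
lip=[f(p,20) for p in((404.2,257),(409,277.5))]
lid=f((203.1,292.6),14)
r=lambda v:np.round(v,1)
print("cam",r(-c["world_to_cam"][:3,:3].T@c["world_to_cam"][:3,3]))
print("jar",r(jar),"plate",r(pl),"w",np.linalg.norm(pl[0]-pl[1]))
a=lambda v:np.degrees(np.arctan2(v[1],v[0]))
print("stand +y dir: from plate left edge perp",a(pl[1]-pl[0])+90, a(pl[0]-pl[1]),"long edge",a(pl[1]-pl[2]),"jar->end mid",a((pl[0]+pl[1])/2-jar),np.linalg.norm((pl[0]+pl[1])/2-jar))
print("pan c",r(pc),"diag",np.linalg.norm(L-B),"x from L-B",a(L-B),"from rear",a(pc-Rr),np.linalg.norm(pc-Rr),"fin dir",a(fin[0]-fin[1]),r(fin),"mid",r((fin[0]+fin[1])/2),"len",np.linalg.norm(fin[0]-fin[1]))
print("lip",r(lip),"c->lip",a((lip[0]+lip[1])/2-pc),np.linalg.norm((lip[0]+lip[1])/2-pc))
print("lid",r(lid), "flange w",np.linalg.norm(f((184.5,292.6),14)-f((221.75,292.6),14)))
print("petri",r(f((279,312),16)),"cup",r(f((153.2,290.5),64)), "timer",r(f((255,172),51)),"bin corner",r(f((393,200),0)),"bottle",r(f((345,165),0)))
E
python3 geo.py
```

```text
cam [3.4560e+02 1.2000e+00 1.4758e+03]
jar [516.6 -46.8] plate [[594.1 143.1]
 [489.6 155.4]
 [466.1 -26.1]] w 105.20571321089379
stand +y dir: from plate left edge perp 263.27478959987184 -6.725210400128148 long edge 82.60944486646405 jar->end mid 82.66349874350563 197.61723591156695
pan c [ 496.6 -284.6] diag 145.1017375562808 x from L-B 10.858143872338584 from rear 101.21101454856654 71.19606754299063 fin dir 102.95728921269861 [[ 509.7 -355.4]
 [ 521.1 -405.1]] mid [ 515.4 -380.2] len 50.92032198615698
lip [[ 506.8 -202. ]
 [ 456.  -211.3]] c->lip 101.04267038017144 79.44648124942141
lid [432.9 295.8] flange w 92.06057510558169
petri [380.5 109.3] cup [438.1 405. ] timer [724.7 160.2] bin corner [ 655.  -183.4] bottle [749.9 -64.9]
```

```bash
cat > mv.py <<'E'
import sys,numpy as np
from rig import arm
from scipy.spatial.transform import Rotation as R
def st():
    s=arm.read_state(); w,x,y,z=s["tool_rot"]; return s,np.array(s["tool_pos"]),R.from_quat([x,y,z,w])
def yaw(r): v=r.as_matrix()[:,1]; return np.degrees(np.arctan2(v[1],v[0]))
def goto(p,yw,s=None,p0=None,y0=None):
    s,q,r=st(); q=q if p0 is None else np.array(p0); y=np.radians(yaw(r) if y0 is None else y0)
    # ideal tool-down frame: y at yaw, z down, x = y cross z
    Y=np.array([np.cos(y),np.sin(y),0]);Z=np.array([0,0,-1.]);X=np.cross(Y,Z)
    d=np.array(p)-q; t=(np.degrees(y)-yw+180)%360-180
    return np.round([d@X/800,d@Y/800,d@Z/800,np.radians(t)/.5],4)
if __name__=="__main__":
    # args: groups of x,y,z,yaw ; first "p0" given optional as start
    p0=None;y0=None
    for a in sys.argv[1:]:
        v=[float(k) for k in a.split(",")]
        print(goto(v[:3],v[3],None,p0,y0)); p0,y0=v[:3],v[3]
    s,q,r=st(); print(round(s["clock"],2),q.round(1),round(yaw(r),1),np.round(s["force"],2),round(s["width"],1))
E
python3 mv.py 430,330,340,41 480,-50,340,21 515.7,-382.8,200,11.3
```

```text
[-0.334  -0.2538 -0.1512  0.9089]
[-0.3995 -0.2645  0.      0.6981]
[-0.4044 -0.1074  0.175   0.3386]
0.2 [263.2 621.2 219.1] 67.0 [-0.85 -0.05 -1.02] 85.0
```

Emit:
drive_tool --pt "-0.334 -0.254 -0.151 0.91" --pt "-0.334 -0.254 -0.151 0.91" --pt "-0.334 -0.254 -0.151 0.91" --pt "-0.334 -0.254 -0.151 0.91" --pt "-0.334 -0.254 -0.151 0.91" --pt "-0.334 -0.254 -0.151 0.91" --pt "-0.334 -0.254 -0.151 0.91" --pt "-0.334 -0.254 -0.151 0.91" --fingers 0.5

```text
clock: 1.0
tool_pos: [434.8, 324.0, 343.3]
tool_rot: [0.002, 0.42, 0.907, 0.001]
force: [-0.1, 0.0, -0.2]
width: 42.4
```

Emit:
drive_tool --pt "-0.4 -0.264 0 0.7" --pt "-0.4 -0.264 0 0.7" --pt "-0.4 -0.264 0 0.7" --pt "-0.4 -0.264 0 0.7" --pt "-0.4 -0.264 0 0.7" --pt "-0.4 -0.264 0 0.7" --pt "-0.4 -0.264 0 0.7" --pt "-0.4 -0.264 0 0.7"

```text
clock: 1.8
tool_pos: [480.1, -53.3, 340.6]
tool_rot: [0.0, 0.568, 0.823, 0.0]
force: [1.1, -0.3, -0.3]
width: 42.3
```

Emit:
drive_tool --pt "-0.404 -0.107 0.175 0.34" --pt "-0.404 -0.107 0.175 0.34" --pt "-0.404 -0.107 0.175 0.34" --pt "-0.404 -0.107 0.175 0.34" --pt "-0.404 -0.107 0.175 0.34" --pt "-0.404 -0.107 0.175 0.34" --pt "-0.404 -0.107 0.175 0.34" --pt "-0.404 -0.107 0.175 0.34"

```text
clock: 2.6
tool_pos: [513.5, -386.6, 197.5]
tool_rot: [-0.001, 0.637, 0.771, -0.002]
force: [-0.7, -0.2, 0.1]
width: 42.5
```

```bash
python3 - <<'E'
from h import *
c=cap("wrist"); cv2.imwrite("pics/w1.png",c["color"][:,:,::-1]); np.savez("w1.npz",**{k:c[k] for k in("mtx","D","world_to_cam")})
u=(-np.sin(np.radians(11.3)),np.cos(np.radians(11.3)))
P=lambda x,z,y=0:(496.6+x*u[0]+y*-u[1],-284.6+x*u[1]+y*u[0],z)
print(proj(c,[P(-71,48),P(-125,48),P(-100,48)]).round(1))
E
python3 mv.py 515.7,-382.8,38,11.3
```

```text
[[326.8 178.7]
 [327.  247.8]
 [326.9 216.6]]
[ 0.0037  0.0031  0.1996 -0.0151]
2.65 [ 513.8 -386.2  197.7] 10.9 [ 0.52 -1.96 -0.35] 42.8
```

View pics/w1.png

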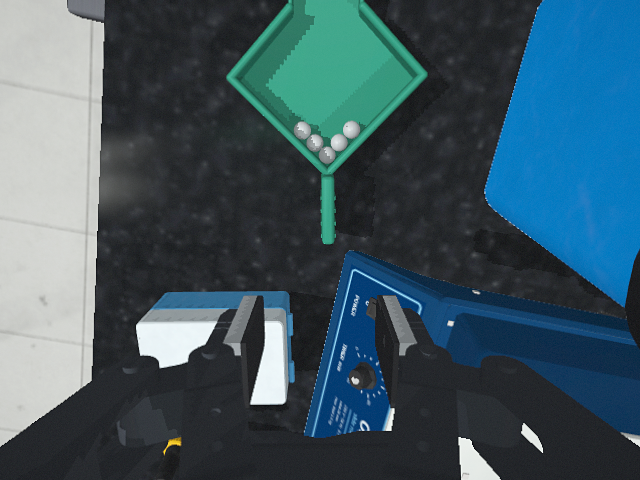

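The wrist view shows the fin from (327,174) to (328,243), about 4 px ahead of my prediction. A blue instrument has a corner near (347,251), so I'll triangulate that before going down.

```bash
python3 - <<'E'
from h import *
t=cap("top"); w=dict(np.load("w1.npz"))
def tri(a,b):
    o1,d1=ray(t,a);o2,d2=ray(w,b); s=np.linalg.lstsq(np.c_[d1,-d2],o2-o1,rcond=None)[0]; p,q=o1+s[0]*d1,o2+s[1]*d2; print(p.round(),q.round())
tri((493.5,238.5),(347,251)); tri((496,206),(347,251))
print(proj(t,[(555,-430,0),(555,-430,60)]))
E
python3 mv.py 515,-380,110,11.1 515,-380,39,11.1
```

```text
[ 543. -416.   47.] [ 538. -408.   44.]
[ 386.  -61. 1267.] [ 386.  -42. 1261.]
[[493.24632157 236.31130914]
 [500.29753462 232.61273851]]
[ 0.0043  0.0012  0.111  -0.0037]
[0.     0.     0.0888 0.    ]
2.7 [ 514.7 -383.6  198.8] 11.0 [-0.69  0.26 -0.67] 42.8
```

```bash
python3 - <<'E'
from h import *
t=cap("top");crop(t,(460,180,560,260),7,"bl")
E
```

```text
(no output)
```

View pics/bl.png

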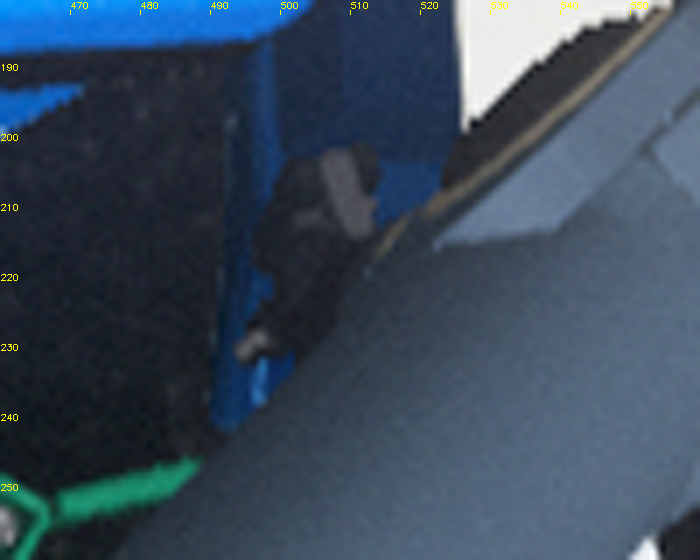

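Its front edge is about 45 mm high at roughly (540,-412), so the gripper body clears it. Going down onto the fin.

Emit:
drive_tool --pt "0.0036 0 0.05 0" --pt "0.0036 0 0.1 0" --pt "0.0036 0 0.14 0" --pt "0.0036 0 0.17 0" --pt "0.0036 0 0.19 0" --pt "0.0036 0 0.2 0" --pt "0.0036 0 0.2 0" --pt "0.0036 0 0.2 0"

```text
clock: 3.55
tool_pos: [516.2, -379.8, 41.8]
tool_rot: [0.001, 0.635, 0.773, 0.0]
force: [-0.2, -0.8, 0.1]
width: 43.0
```

Emit:
drive_tool --pt "0 0 0 0" --pt "0 0 0 0" --pt "0 0 0 0" --pt "0 0 0 0" --pt "0 0 0 0" --pt "0 0 0 0" --pt "0 0 0 0" --fingers 1.0

```text
clock: 4.25
tool_pos: [515.2, -379.5, 40.4]
tool_rot: [-0.0, 0.635, 0.773, 0.0]
force: [-0.1, -0.2, -0.4]
width: 0.4
```

Emit:
drive_tool --pt "0 0 -0.002 0" --pt "0 0 -0.005 0" --pt "0 0 -0.0075 0" --pt "0 0 -0.0075 0" --pt "0 0 -0.0075 0" --pt "0 0 -0.0075 0"

```text
clock: 4.85
tool_pos: [515.2, -379.4, 46.4]
tool_rot: [-0.0, 0.635, 0.773, 0.0]
force: [-0.3, 0.0, -0.6]
width: 0.3
```

```bash
python3 - <<'E'
from h import *
for i in range(3): s=arm.read_state(); print(s["force"].round(2),s["torque"].round(3),s["width"]); arm.capture("wrist")
c=cap("wrist");cv2.imwrite("pics/w2.png",c["color"][:,:,::-1])
E
```

```text
[-0.34  0.03 -0.6 ] [-0.049 -0.039  0.036] 0.3450419042406594
[ 0.87  0.25 -0.47] [ 0.019 -0.013  0.026] 0.20241759968105666
[ 0.99 -0.15 -0.21] [ 0.011  0.    -0.017] 0.12551578408296807
```

View pics/w2.png

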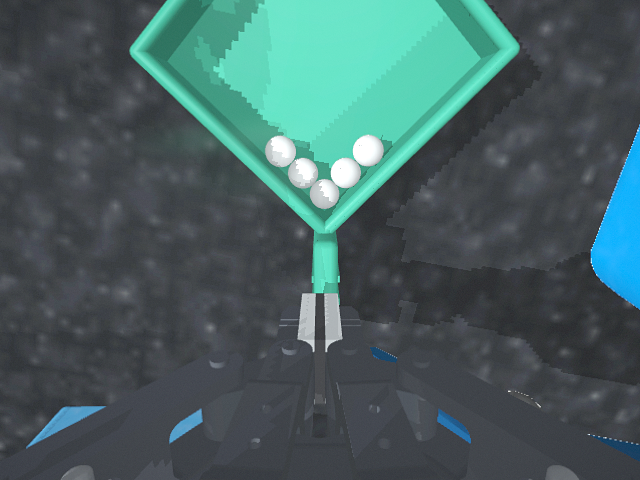

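The fingers shut with no object between them: the fin shows from (325,232) to (325,292) and the pads start at y=293. I'll project the model to see where the fin lies relative to the pads.

```bash
python3 - <<'E'
from h import *
c=cap("wrist"); s=arm.read_state(); print(s["tool_pos"].round(1), s["clock"])
u=(-np.sin(np.radians(11.1)),np.cos(np.radians(11.1)))
P=lambda x,z,y=0:(496.6+x*u[0]+y*-u[1],-284.6+x*u[1]+y*u[0],z)
print(proj(c,[P(-71,48),P(-125,48),P(-73,32),P(0,32,73.5),P(0,32,-73.5)]).round(0))
t=s["tool_pos"]; print(proj(c,[t,t-[0,0,25],(t[0]+11*u[0],t[1]+11*u[1],t[2]-25)]).round(0))
print("cam",(-c["world_to_cam"][:3,:3].T@c["world_to_cam"][:3,3]).round())
print("wall rear corner",at(c,(326,229),32).round(1),"fin front top",at(c,(325,233),48).round(1),"rear",at(c,(325,292),48).round(1),"side",at(c,(132,50),32).round(1),at(c,(519,47),32).round(1))
E
python3 mv.py 515,-380,40,11
```

```text
[ 515.2 -379.4   46.3] 5.1
[[323. 247.]
 [323. 367.]
 [323. 240.]
 [129.  55.]
 [518.  55.]]
[[323. 305.]
 [323. 282.]
 [323. 260.]]
cam [ 500. -309.  199.]
wall rear corner [ 511. -351.   32.] fin front top [ 509.8 -348.7   48. ] rear [ 514.7 -373.    48. ] side [ 425.4 -296.9   32. ] [ 568.2 -267.8   32. ]
[-0.0007 -0.0004  0.0079  0.0061]
5.1 [ 515.2 -379.4   46.3] 11.2 [-0.48 -0.77  0.07] -0.1
```

```bash
python3 - <<'E'
from h import *
c=cap("scene"); p=proj(c,[(515,-380,40)])[0]; print(p); x,y=p.astype(int)
b=crop(c,(x-45,y-45,x+35,y+35),6,"s2")
w=cap("wrist"); a=crop(w,(275,220,375,400),3,"x")
m=np.zeros((540,800,3),np.uint8); m[:480,:480]=b[:480,:480]; m[:540,490:790]=a; cv2.imwrite("pics/m2.png",m)
E
```

```text
[388.49110208 218.08613903]
```

View pics/m2.png

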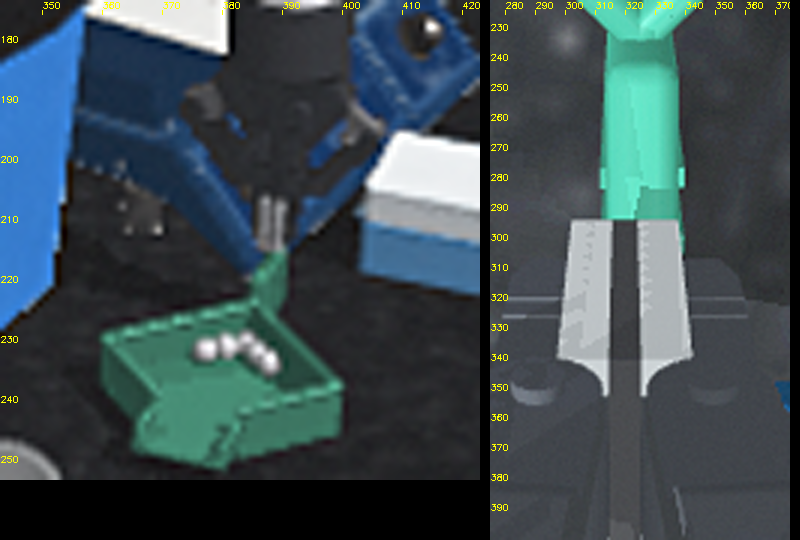

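```bash
python3 - <<'E'
from h import *
c=cap("wrist"); s=arm.read_state(); t=s["tool_pos"]
T=c["world_to_cam"];print("cam axis",(-T[2,:3]).round(3))
u=np.array([-np.sin(np.radians(11.1)),np.cos(np.radians(11.1)),0])
for px in((318,293),(318,340)):
    o,d=ray(c,px)
    for off in(11,0): k=((t+off*u-o)@u)/(d@u); print(px,off,(o+k*d-t).round(1))
sc=cap("scene"); print(proj(sc,[t+[0,0,20],t,t-[0,0,25],[515,-380,48],[515,-380,4]]).round(1))
E
```

```text
cam axis [ 0.054 -0.276 -0.96 ]
(318, 293) 11 [-4.1 10.4 12.9]
(318, 293) 0 [ -2.1  -0.4 -12.3]
(318, 340) 11 [-4.  10.4 47.1]
(318, 340) 0 [-1.9 -0.4 28.1]
[[388.8 211.8]
 [388.5 216.6]
 [388.  222.5]
 [388.6 216.2]
 [387.9 226.5]]
```

Both views put the shut fingertips above the fin's top, even though the TCP reads 46 mm, so the tips seem farther back than the stated 25 mm. I'll open, go down to TCP 28 mm (safe either way) and close to test it.

Emit:
drive_tool --pt "0 0 0 0" --pt "0 0 0 0" --pt "0 0 0 0" --pt "0 0 0.006 0" --pt "0 0 0.012 0" --pt "0 0 0.018 0" --pt "0 0 0.0225 0" --pt "0 0 0.0225 0" --fingers 0.6

```text
clock: 6.1
tool_pos: [514.8, -379.2, 27.6]
tool_rot: [-0.001, 0.635, 0.773, -0.0]
force: [-0.5, 0.1, 0.2]
width: 34.0
```

Emit:
drive_tool --pt "0 0 0 0" --pt "0 0 0 0" --pt "0 0 0 0" --pt "0 0 0 0" --pt "0 0 0 0" --pt "0 0 0 0" --pt "0 0 0 0" --fingers 1.0

```text
clock: 6.8
tool_pos: [515.4, -379.7, 28.7]
tool_rot: [0.0, 0.635, 0.773, 0.0]
force: [0.3, 0.4, 2.5]
width: 7.6
```

That is a pinch on the fin's top edge (7.6 mm wide, 2.5 N up), so the tips do sit about 15 mm behind the reported TCP. I'll open, go lower in steps while watching the force, and close again.

Emit:
drive_tool --pt "0 0 0 0" --pt "0 0 0 0" --pt "0 0 0 0" --pt "0 0 0.006 0" --pt "0 0 0.012 0" --pt "0 0 0.018 0" --pt "0 0 0.022 0" --pt "0 0 0.022 0" --fingers 0.6

```text
clock: 7.6
tool_pos: [514.8, -379.2, 10.1]
tool_rot: [-0.001, 0.635, 0.773, -0.0]
force: [0.9, -0.1, -0.1]
width: 34.0
```

```bash
python3 - <<'E'
from h import *
c=cap("scene")
b=crop(c,(343,173,423,253),6,"s3")
w=cap("wrist"); a=crop(w,(220,200,420,440),2,"x")
m=np.zeros((480,800,3),np.uint8); m[:480,:390]=b[:480,45:435]; m[:480,400:800]=a; cv2.imwrite("pics/m3.png",m)
s=arm.read_state();print(s["tool_pos"].round(1),s["force"].round(1),s["width"])
E
```

```text
[ 515.2 -379.6   10.7] [ 0.4 -0.2 -0.1] 34.26780720387075
```

View pics/m3.png

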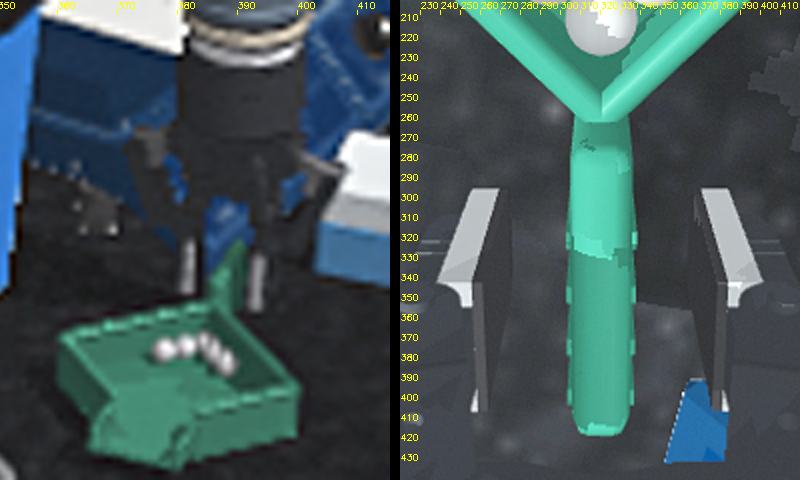

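Now the fingers straddle the fin (fin at x≈320, fingertips at x≈250 and 373 in the wrist view), still above the bench. I'll go 8 mm lower and close.

Emit:
drive_tool --pt "0 0 0.005 0" --pt "0 0 0.01 0" --pt "0 0 0.01 0" --pt "0 0 0.01 0"

```text
clock: 8.1
tool_pos: [515.1, -379.4, 2.6]
tool_rot: [-0.0, 0.635, 0.773, 0.0]
force: [-0.5, -0.3, -0.2]
width: 34.0
```

Emit:
drive_tool --pt "0 0 0 0" --pt "0 0 0 0" --pt "0 0 0 0" --pt "0 0 0 0" --pt "0 0 0 0" --pt "0 0 0 0" --fingers 1.0

```text
clock: 8.7
tool_pos: [515.4, -379.6, 3.1]
tool_rot: [0.0, 0.635, 0.773, 0.0]
force: [-0.9, 0.2, 2.7]
width: 9.2
```

Emit:
drive_tool --pt "0 0 -0.002 0" --pt "0 0 -0.005 0" --pt "0 0 -0.0075 0" --pt "0 0 -0.0075 0" --pt "0 0 -0.0075 0" --pt "0 0 -0.0075 0"

```text
clock: 9.3
tool_pos: [515.2, -379.5, 8.7]
tool_rot: [-0.0, 0.635, 0.773, 0.0]
force: [0.2, 0.2, -1.0]
width: 9.2
```

```bash
python3 - <<'E'
from h import *
for i in range(4): s=arm.read_state(); print(s["force"].round(2),s["torque"].round(3),s["width"].round(2),s["tool_pos"].round(1)); arm.capture("top")
E
```

```text
Traceback (most recent call last):
AttributeError: 'float' object has no attribute 'round'
```

```bash
cat > rd.py <<'E'
from rig import arm
import numpy as np
F=[];M=[]
for i in range(6): s=arm.read_state(); F.append(s["force"]);M.append(s["torque"]); arm.capture("top")
print(s["clock"],np.mean(F,0).round(2),np.mean(M,0).round(3),s["width"],s["tool_pos"].round(1),s["tool_rot"].round(4))
E
python3 rd.py; python3 - <<'E'
from h import *
c=cap("wrist"); cv2.imwrite("pics/w4.png",c["color"][:,:,::-1])
g=c["color"].astype(int); m=((g[:,:,1]-g[:,:,0])>60).astype(np.uint8)
ys,xs=np.nonzero(m); print("green bbox",xs.min(),xs.max(),ys.min(),ys.max())
s=cap("scene"); crop(s,(343,173,423,253),6,"s4")
E
```

```text
9.55 [ 0.31  0.01 -1.71] [-0.104 -0.028  0.012] 9.206476614497618 [ 515.2 -379.5    8.8] [-1.000e-04  6.349e-01  7.726e-01  0.000e+00]
green bbox 51 587 0 432
```

The full weight (about 1.7 N) is on the tool, so the grip is stiff. The tool can't tilt, so the tipping has to come from letting the pan swivel in the pads under a lighter grip. I'll calibrate that here, 6 mm above the bench, where a drop is harmless.

Emit:
drive_tool --pt "0 0 0 0" --pt "0 0 0 0" --pt "0 0 0 0" --fingers 0.93

```text
clock: 10.0
tool_pos: [515.2, -379.5, 8.8]
tool_rot: [-0.0, 0.635, 0.773, 0.0]
force: [1.4, 0.8, -1.9]
width: 9.1
```

```bash
python3 rd.py
```

```text
10.25 [ 0.07  0.04 -1.55] [-0.134 -0.049 -0.006] 9.04870387610231 [ 515.3 -379.5    8.9] [-0.000e+00  6.349e-01  7.726e-01  1.000e-04]
```

Emit:
drive_tool --pt "0 0 0 0" --pt "0 0 0 0" --pt "0 0 0 0" --fingers 0.905

```text
clock: 10.6
tool_pos: [515.2, -379.5, 8.8]
tool_rot: [-0.0, 0.635, 0.773, 0.0]
force: [-1.0, 0.3, -1.9]
width: 8.9
```

```bash
python3 rd.py
```

```text
10.85 [-0.15 -0.24 -1.93] [-0.118 -0.027  0.008] 9.097154457813954 [ 515.2 -379.5    8.9] [-0.      0.6349  0.7726  0.    ]
```

Emit:
drive_tool --pt "0 0 0 0" --pt "0 0 0 0" --fingers 0.895

```text
clock: 11.1
tool_pos: [515.2, -379.5, 8.8]
tool_rot: [-0.0, 0.635, 0.773, 0.0]
force: [0.3, 0.5, -2.2]
width: 9.6
```

```bash
python3 rd.py
```

```text
11.35 [ 0.19 -0.18 -1.71] [-0.131 -0.026 -0.014] 8.984832079015147 [ 515.2 -379.5    8.8] [-0.      0.6349  0.7726  0.    ]
```

Emit:
drive_tool --pt "0 0 0 0" --pt "0 0 0 0" --fingers 0.889

```text
clock: 11.6
tool_pos: [515.2, -379.5, 8.8]
tool_rot: [-0.0, 0.635, 0.773, 0.0]
force: [0.4, 0.2, -1.4]
width: 9.5
```

```bash
python3 rd.py
```

```text
11.85 [ 0.21  0.44 -1.71] [-0.102 -0.01   0.026] 9.379637593161448 [ 515.2 -379.5    8.8] [-1.000e-04  6.349e-01  7.726e-01  0.000e+00]
```

```bash
cat > cmp.py <<'E'
from h import *
import sys
c=cap("wrist"); a=cv2.imread("pics/w4.png"); g=c["color"][:,:,::-1]
f=lambda i: np.float32(cv2.cvtColor(np.ascontiguousarray(i[0:230,100:540]),cv2.COLOR_BGR2GRAY))
print("shift",np.round(cv2.phaseCorrelate(f(a),f(g),cv2.createHanningWindow((440,230),cv2.CV_32F)),2))
E
python3 cmp.py
```

```text
Traceback (most recent call last):
  File "cmp.py", line 5, in <module>
    print("shift",np.round(cv2.phaseCorrelate(f(a),f(g),cv2.createHanningWindow((440,230),cv2.CV_32F)),2))
                  ~~~~~~~~^^^^^^^^^^^^^^^^^^^^^^^^^^^^^^^^^^^^^^^^^^^^^^^^^^^^^^^^^^^^^^^^^^^^^^^^^^^^^^^
ValueError: setting an array element with a sequence. The requested array has an inhomogeneous shape after 1 dimensions. The detected shape was (2,) + inhomogeneous part.
```

Emit:
drive_tool --pt "0 0 0 0" --pt "0 0 0 0" --fingers 0.884

```text
clock: 12.15
tool_pos: [515.3, -379.5, 8.9]
tool_rot: [-0.0, 0.635, 0.773, 0.0]
force: [-0.4, -0.4, -1.0]
width: 9.7
```

```bash
python3 rd.py; python3 cmp.py
```

```text
12.4 [-0.12  0.16 -0.52] [ 0.008 -0.001  0.011] 9.889090976024747 [ 515.2 -379.5    8.9] [-1.000e-04  6.349e-01  7.726e-01  1.000e-04]Traceback (most recent call last):
  File "cmp.py", line 5, in <module>
    print("shift",np.round(cv2.phaseCorrelate(f(a),f(g),cv2.createHanningWindow((440,230),cv2.CV_32F)),2))
                  ~~~~~~~~^^^^^^^^^^^^^^^^^^^^^^^^^^^^^^^^^^^^^^^^^^^^^^^^^^^^^^^^^^^^^^^^^^^^^^^^^^^^^^^
    return _wrapfunc(a, 'round', decimals=decimals, out=out)
    return _wrapit(obj, method, *args, **kwds)
    conv = _array_converter(obj)
ValueError: setting an array element with a sequence. The requested array has an inhomogeneous shape after 1 dimensions. The detected shape was (2,) + inhomogeneous part.
```

Emit:
drive_tool --pt "0 0 0 0" --pt "0 0 0 0" --fingers 0.88

```text
clock: 12.7
tool_pos: [515.4, -379.7, 9.0]
tool_rot: [0.0, 0.635, 0.773, 0.0]
force: [-0.4, -0.3, -0.1]
width: 10.5
```

```bash
python3 rd.py; python3 cmp.py
```

```text
12.95 [ 0.   -0.13 -0.22] [ 0.027  0.012 -0.024] 10.191359831762227 [ 515.3 -379.6    8.9] [0.     0.6349 0.7726 0.    ]Traceback (most recent call last):
  File "cmp.py", line 5, in <module>
    print("shift",np.round(cv2.phaseCorrelate(f(a),f(g),cv2.createHanningWindow((440,230),cv2.CV_32F)),2))
                  ~~~~~~~~^^^^^^^^^^^^^^^^^^^^^^^^^^^^^^^^^^^^^^^^^^^^^^^^^^^^^^^^^^^^^^^^^^^^^^^^^^^^^^^
    return _wrapfunc(a, 'round', decimals=decimals, out=out)
    return _wrapit(obj, method, *args, **kwds)
    conv = _array_converter(obj)
ValueError: setting an array element with a sequence. The requested array has an inhomogeneous shape after 1 dimensions. The detected shape was (2,) + inhomogeneous part.
```

Two results. The grip is graded: it holds at 0.889, lets the pan swivel at 0.884 (nose on the bench, about 0.5 N left on the tool), and drops it at 0.88. I'll grip firmly again, lift, and carry it gently over the jar.

Emit:
drive_tool --pt "0 0 0.004 0" --pt "0 0 0.0075 0" --pt "0 0 0.0075 0" --pt "0 0 0.0075 0"

```text
clock: 13.45
tool_pos: [515.1, -379.4, 2.6]
tool_rot: [-0.0, 0.635, 0.773, -0.0]
force: [0.5, 0.2, 0.1]
width: 10.1
```

Emit:
drive_tool --pt "0 0 0 0" --pt "0 0 0 0" --pt "0 0 0 0" --fingers 1.0

```text
clock: 13.75
tool_pos: [515.2, -379.5, 2.8]
tool_rot: [-0.0, 0.635, 0.773, 0.0]
force: [-0.5, 0.1, -1.0]
width: 9.3
```

Emit:
drive_tool --pt "0 0 -0.006 0" --pt "0 0 -0.018 0" --pt "0 0 -0.036 0" --pt "0 0 -0.056 0" --pt "0 0 -0.076 0" --pt "0 0 -0.096 0" --pt "0 0 -0.112 0" --pt "0 0 -0.122 0"

```text
clock: 14.55
tool_pos: [515.7, -379.9, 102.3]
tool_rot: [0.001, 0.635, 0.773, 0.0]
force: [-0.1, 0.1, -1.3]
width: 9.4
```

Emit:
drive_tool --pt "0.006 0.003 0 0" --pt "0.016 0.008 0 0" --pt "0.03 0.015 0 0" --pt "0.046 0.023 0 0" --pt "0.062 0.031 0 0" --pt "0.078 0.039 0 0" --pt "0.094 0.047 0 0" --pt "0.108 0.054 0 0"

```text
clock: 15.35
tool_pos: [541.4, -284.7, 100.4]
tool_rot: [-0.0, 0.635, 0.773, 0.0]
force: [0.3, 0.4, -1.7]
width: 9.2
```

Emit:
drive_tool --pt "0.013 0.007 0 0" --pt "0.024 0.013 0 0" --pt "0.033 0.018 0 0" --pt "0.039 0.021 0 0" --pt "0.042 0.023 0 0" --pt "0.044 0.025 0 0" --pt "0.044 0.026 0 0"

```text
clock: 16.05
tool_pos: [554.5, -248.0, 100.5]
tool_rot: [0.0, 0.635, 0.772, -0.0]
force: [-0.0, -0.2, -1.1]
width: 9.1
```

```bash
python3 rd.py; python3 - <<'E'
from h import *
w=cap("wrist"); t=cap("top"); np.savez("w5.npz",**w)
a=w["color"][:,:,::-1]; a=cv2.resize(a,(480,360)); b=crop(t,(290,200,450,320),2,"x")
m=np.zeros((360,800,3),np.uint8); m[:,:480]=a; m[:240,480:800]=b; cv2.imwrite("pics/m5.png",m)
g=t["color"].astype(int); k=(g[:,:,1]-g[:,:,0]>50)&(g[:,:,1]-g[:,:,2]>15); ys,xs=np.nonzero(k); print("top green",xs.min(),xs.max(),ys.min(),ys.max())
s=arm.read_state()["tool_pos"]; u=np.array([-.1925,.981,0]); lip=s+180*u; lip[2]=s[2]-2.6+17; v=np.array([.981,.1925,0])
print("lip",lip.round(1)); J=np.array([516.6,-46.8,74])
for n,c in(("w",w),("t",t)): print(n,proj(c,[lip-24*v,lip+24*v,J,J+46*u,J-46*u,J-46*v,J+46*v]).round(0).tolist())
E
```

```text
16.3 [ 0.21  0.04 -1.61] [-0.114 -0.01  -0.006] 9.614836624565859 [ 554.3 -248.2  100.5] [ 0.000e+00  6.352e-01  7.724e-01 -1.000e-04]
top green 65 410 209 263
lip [519.7 -71.4 114.9]
w [[228.0, -337.0], [423.0, -338.0], [329.0, -306.0], [331.0, -533.0], [328.0, -128.0], [188.0, -306.0], [471.0, -307.0]]
t [[355.0, 258.0], [351.0, 238.0], [342.0, 252.0], [323.0, 256.0], [361.0, 248.0], [346.0, 271.0], [337.0, 233.0]]
```

View pics/m5.png

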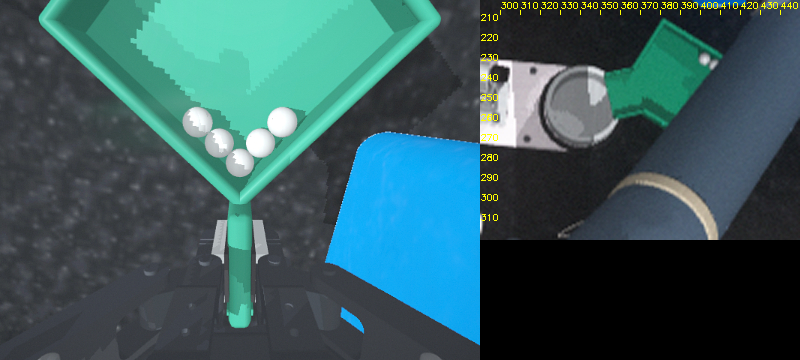

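The balls sit in the pan's rear corner, and the spout's end in the top view is at about (353,235)–(356,259), within 1 px of my prediction. I'll turn the pan 8° away from the blue bin, centre it on the mouth and lower it.

```bash
python3 mv.py 526.9,-244,100.5,3 526.9,-244,72,3
```

```text
[ 1.160e-02 -3.270e-02 -1.000e-04  2.847e-01]
[0.     0.     0.0356 0.    ]
16.45 [ 554.4 -248.   100.5] 11.2 [ 0.09 -0.52 -2.3 ] 9.1
```

Emit:
drive_tool --pt "0.001 -0.003 0 0.03" --pt "0.003 -0.008 0 0.08" --pt "0.005 -0.014 0 0.13" --pt "0.007 -0.02 0 0.18" --pt "0.009 -0.026 0 0.23" --pt "0.011 -0.031 0 0.265" --pt "0.0116 -0.0327 0 0.285" --pt "0.0116 -0.0327 0 0.285"

```text
clock: 17.25
tool_pos: [526.9, -243.8, 100.5]
tool_rot: [0.0, 0.688, 0.725, 0.0]
force: [-0.5, -0.2, -1.6]
width: 9.0
```

Emit:
drive_tool --pt "0 0 0.006 0" --pt "0 0 0.014 0" --pt "0 0 0.022 0" --pt "0 0 0.03 0" --pt "0 0 0.0356 0" --pt "0 0 0.0356 0" --pt "0 0 0.0356 0"

```text
clock: 17.95
tool_pos: [527.0, -243.9, 71.9]
tool_rot: [-0.0, 0.688, 0.725, -0.0]
force: [-0.2, 0.8, -1.6]
width: 9.0
```

```bash
cat > lip.py <<'E'
from h import *
t=cap("top"); g=t["color"].astype(int); k=((g[:,:,1]-g[:,:,0]>40)&(g[:,:,1]-g[:,:,2]>15))[210:300,320:450]
ys,xs=np.nonzero(k); ys+=210; xs+=320; x0=xs.min(); print("left px",x0,"rows",ys[xs<=x0+2].min(),ys[xs<=x0+2].max(),"bbox",ys.min(),ys.max(),xs.max())
cv2.imwrite("pics/t6.png",t["color"][:,:,::-1])
s=arm.read_state()["tool_pos"]; y=np.radians(3); u=np.array([-np.sin(y),np.cos(y),0]);v=np.array([np.cos(y),np.sin(y),0]); lip=s+178.5*u; lip[2]=s[2]-2.6+17
print("pred lip",proj(t,[lip-27*v,lip+27*v]).round(1).tolist(), s.round(1))
E
python3 lip.py; python3 rd.py
```

```text
left px 350 rows 239 261 bbox 217 271 408
pred lip [[350.9, 262.1], [348.9, 239.5]] [ 527.1 -244.    72.1]
18.25 [-0.06  0.16 -1.77] [-0.125  0.009 -0.002] 9.403013301327006 [ 527.2 -243.8   72.2] [2.000e-04 6.883e-01 7.254e-01 2.000e-04]
```

The spout's end matches the prediction. Loosening the grip now so the nose swivels down onto the rim.

Emit:
drive_tool --pt "0 0 0 0" --pt "0 0 0 0" --pt "0 0 0 0" --fingers 0.887

```text
clock: 18.6
tool_pos: [527.0, -243.8, 72.0]
tool_rot: [-0.0, 0.688, 0.725, 0.0]
force: [-0.1, -0.1, -1.7]
width: 9.5
```

```bash
python3 rd.py; python3 lip.py
```

```text
18.85 [-0.04 -0.1  -1.86] [-0.106  0.014  0.006] 10.229272823609863 [ 527.  -243.8   72. ] [-0.      0.6883  0.7254  0.    ]
left px 350 rows 239 261 bbox 217 271 408
pred lip [[350.8, 262.2], [348.9, 239.5]] [ 527.  -243.8   72. ]
```

Emit:
drive_tool --pt "0 0 0 0" --pt "0 0 0 0" --pt "0 0 0 0" --fingers 0.885

```text
clock: 19.25
tool_pos: [527.0, -243.8, 72.0]
tool_rot: [-0.0, 0.688, 0.725, 0.0]
force: [-0.0, 0.7, -1.8]
width: 9.9
```

```bash
python3 rd.py; python3 lip.py
```

```text
19.5 [-0.06  0.35 -1.86] [-0.122 -0.033  0.02 ] 9.597535116079738 [ 527.  -243.8   72. ] [-0.      0.6883  0.7254  0.    ]
left px 350 rows 239 261 bbox 217 271 408
pred lip [[350.9, 262.2], [348.9, 239.5]] [ 527.  -243.8   72. ]
```

Emit:
drive_tool --pt "0 0 0 0" --pt "0 0 0 0" --fingers 0.8845

```text
clock: 19.8
tool_pos: [527.0, -243.8, 72.0]
tool_rot: [-0.0, 0.688, 0.725, 0.0]
force: [0.6, 1.3, -1.1]
width: 9.7
```

```bash
python3 rd.py
```

```text
20.05 [-0.05  0.26 -1.08] [-0.051  0.015  0.001] 9.938643681087562 [ 527.  -243.8   72. ] [-0.000e+00  6.883e-01  7.254e-01  1.000e-04]
```

Emit:
drive_tool --pt "0 0 0 0" --pt "0 0 0 0" --fingers 0.884

```text
clock: 20.3
tool_pos: [527.0, -243.8, 72.0]
tool_rot: [-0.0, 0.688, 0.725, 0.0]
force: [0.7, -0.4, -0.8]
width: 10.0
```

```bash
python3 rd.py; python3 lip.py
```

```text
20.55 [ 0.22  0.17 -0.92] [-0.003  0.015  0.006] 9.83973351950529 [ 527.  -243.7   72. ] [-0.      0.6883  0.7255  0.    ]
left px 350 rows 239 261 bbox 217 271 408
pred lip [[350.8, 262.2], [348.9, 239.5]] [ 527.  -243.8   72. ]
```

The nose now rests on the rim: the torque has gone to 0 and the tool carries 0.9 N. I'll raise the handle along the arc about the rim.

Emit:
drive_tool --pt "0.0015 0 -0.003 0" --pt "0.003 0 -0.007 0" --pt "0.0042 0 -0.012 0" --pt "0.0056 0 -0.017 0" --pt "0.0066 0 -0.0205 0" --pt "0.0076 0 -0.024 0" --pt "0.0088 0 -0.0273 0" --pt "0.01 0 -0.0306 0" --fingers 0.8845

```text
clock: 21.45
tool_pos: [526.6, -235.7, 96.7]
tool_rot: [-0.0, 0.688, 0.725, 0.0]
force: [0.8, -0.1, -1.1]
width: 10.1
```

```bash
python3 rd.py; python3 lip.py; python3 - <<'E'
from h import *
w=cap("wrist"); a=cv2.resize(w["color"][:,:,::-1],(400,300)); s=cap("scene"); b=crop(s,(310,195,410,270),4,"x"); cv2.imwrite("pics/m7.png",np.hstack([a,b]))
E
```

```text
21.7 [ 0.59  0.1  -0.64] [ 0.027  0.009 -0.013] 9.94125216315667 [ 526.7 -235.8   96.5] [0.000e+00 6.884e-01 7.254e-01 1.000e-04]
left px 349 rows 240 262 bbox 216 272 407
pred lip [[347.9, 261.3], [345.9, 238.3]] [ 526.6 -235.8   96.5]
```

View pics/m7.png

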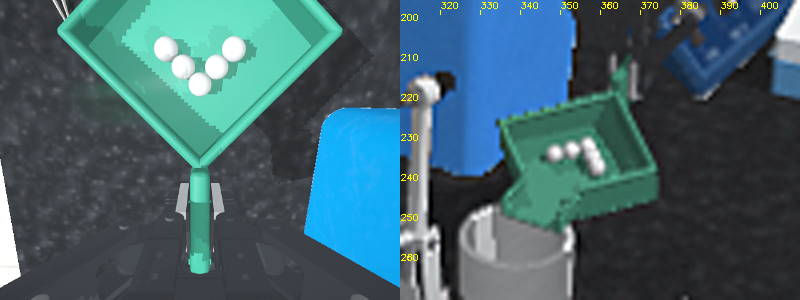

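The pan swivels as intended: the nose is on the rim and the balls are rolling forward in a V. Continuing to about 28°.

Emit:
drive_tool --pt "0.0017 0 -0.005 0" --pt "0.0035 0 -0.0098 0" --pt "0.0065 0 -0.016 0" --pt "0.011 0 -0.0255 0" --pt "0.015 0 -0.033 0" --pt "0.0196 0 -0.0406 0" --pt "0.0225 0 -0.045 0" --pt "0.0255 0 -0.0494 0"

```text
clock: 22.7
tool_pos: [525.5, -215.1, 136.4]
tool_rot: [0.0, 0.688, 0.726, 0.0]
force: [0.5, 0.7, -1.5]
width: 9.6
```

```bash
python3 rd.py; python3 lip.py;  cat > balls.py <<'E'
from h import *
w=cap("wrist"); g=w["color"].astype(int); cv2.imwrite("pics/wb.png",w["color"][:,:,::-1])
k=((g.min(2)>150)&(g.max(2)-g.min(2)<40)).astype(np.uint8)
n,l,s,c=cv2.connectedComponentsWithStats(k)
print([(s[i,4],c[i].round().tolist()) for i in range(1,n) if s[i,4]>60])
E
python3 balls.py
```

```text
22.95 [ 0.41  0.48 -0.92] [ 0.077 -0.039 -0.009] 9.758375762093733 [ 525.5 -215.3  135.9] [-2.000e-04  6.884e-01  7.253e-01  1.000e-04]
left px 348 rows 240 262 bbox 216 273 402
pred lip [[339.5, 260.2], [337.5, 236.5]] [ 525.5 -215.4  135.8]
[(np.int32(158), [115.0, 35.0]), (np.int32(143), [130.0, 33.0]), (np.int32(16214), [24.0, 298.0])]
```

```bash
python3 - <<'E'
from h import *
for n,b in(("scene",(315,205,385,262)),("top",(318,210,410,290))):
    c=cap(n); x0,y0,x1,y1=b; g=c["color"][y0:y1,x0:x1].astype(int); cv2.imwrite(f"pics/{n}8.png",c["color"][:,:,::-1])
    gm=((g[:,:,1]-g[:,:,0]>25)&(g[:,:,1]>g[:,:,2])).astype(np.uint8)
    full=np.zeros_like(gm); cs,_=cv2.findContours(gm,cv2.RETR_EXTERNAL,cv2.CHAIN_APPROX_NONE); cs=[k for k in cs if cv2.contourArea(k)>100]; cv2.drawContours(full,cs,-1,1,-1)
    hole=full&~gm&1; k,l,s,ce=cv2.connectedComponentsWithStats(hole)
    print(n,"green",gm.sum(),"holes",[(int(s[i,4]),(ce[i]+[x0,y0]).round().tolist(),g[l==i].mean(0).round().tolist()) for i in range(1,k) if s[i,4]>3])
E
```

```text
scene green 1153 holes []
top green 1799 holes []
```

No balls show in the pan in either view. I'll grip firmly, lift off and carry the pan back to its old place.

Emit:
drive_tool --pt "0 0 0 0" --pt "0 0 0 0" --pt "0 0 -0.01 0" --pt "0 0 -0.025 0" --pt "0 0 -0.04 0" --pt "0 0 -0.05 0" --pt "0 0 -0.05 0" --fingers 1.0

```text
clock: 23.9
tool_pos: [526.5, -216.0, 177.8]
tool_rot: [0.001, 0.688, 0.725, 0.001]
force: [-0.1, -0.3, -0.7]
width: 8.9
```

Emit:
drive_tool --pt "-0.02 -0.004 0 0" --pt "-0.055 -0.011 0 0" --pt "-0.095 -0.02 0 0" --pt "-0.13 -0.027 0.02 0" --pt "-0.155 -0.032 0.05 0" --pt "-0.1668 -0.034 0.085 0" --pt "-0.1668 -0.034 0.11 0" --pt "-0.1668 -0.034 0.11 0"

```text
clock: 24.7
tool_pos: [503.2, -348.8, 84.8]
tool_rot: [-0.003, 0.689, 0.725, -0.001]
force: [-0.3, -0.0, -1.9]
width: 9.4
```

```bash
python3 rd.py
```

```text
24.95 [ 0.46 -0.33 -1.1 ] [-0.053 -0.009  0.011] 9.580379258151885 [ 506.3 -350.3   89.4] [1.200e-03 6.880e-01 7.257e-01 4.000e-04]
```

Emit:
drive_tool --pt "0 0 0.01 0" --pt "0 0 0.02 0" --pt "0 0 0.025 0" --pt "0 0 0.025 0"

```text
clock: 25.4
tool_pos: [504.7, -349.6, 66.9]
tool_rot: [-0.001, 0.688, 0.725, -0.0]
force: [0.2, 0.1, -1.1]
width: 9.1
```

Emit:
drive_tool --pt "0 0 0.005 0" --pt "-0.004 0 0.015 0" --pt "-0.008 0 0.027 0" --pt "-0.012 0 0.04 0" --pt "-0.016 0 0.053 0" --pt "-0.019 0 0.065 0" --pt "-0.022 0 0.075 0" --pt "-0.023 0 0.08 0" --fingers 0.886

```text
clock: 26.2
tool_pos: [505.9, -368.7, 3.0]
tool_rot: [-0.0, 0.688, 0.725, -0.0]
force: [-2.1, -0.3, 9.9]
width: 9.8
```

Emit:
drive_tool --pt "0 0 0.002 0" --pt "0 0 0.002 0" --pt "0 0 0.002 0" --fingers 0.87

```text
clock: 26.5
tool_pos: [506.5, -368.2, 2.4]
tool_rot: [-0.0, 0.688, 0.726, 0.0]
force: [0.5, 0.4, 0.2]
width: 11.2
```

Emit:
drive_tool --pt "0 0 0 0" --pt "0 0 0 0" --pt "0 0 0 0" --pt "0 0 0 0" --fingers 0.6

```text
clock: 26.9
tool_pos: [506.4, -368.5, 2.5]
tool_rot: [0.0, 0.688, 0.725, 0.0]
force: [0.2, 1.2, 0.1]
width: 34.3
```

The pan is down and released. Rising and crossing over to the lid.

Emit:
drive_tool --pt "0 0 -0.02 0" --pt "0 0 -0.08 0" --pt "0 0 -0.14 0" --pt "0 0 -0.2 0" --pt "0 0 -0.26 0" --pt "0 0 -0.32 0" --pt "0 0 -0.38 0" --pt "0 0 -0.42 0" --fingers 0.4

```text
clock: 27.7
tool_pos: [506.1, -369.6, 343.7]
tool_rot: [0.003, 0.689, 0.725, 0.001]
force: [0.8, -0.5, 0.3]
width: 51.2
```

Emit:
drive_tool --pt "0.461 -0.009 0 0" --pt "0.461 -0.009 0 0" --pt "0.461 -0.009 0 0" --pt "0.461 -0.009 0 0" --pt "0.461 -0.009 0 0" --pt "0.461 -0.009 0 0" --pt "0.461 -0.009 0 0" --pt "0.461 -0.009 0 0"

```text
clock: 28.5
tool_pos: [478.8, 4.5, 339.2]
tool_rot: [-0.001, 0.686, 0.728, 0.001]
force: [0.3, -0.2, -0.7]
width: 51.3
```

Emit:
drive_tool --pt "0.06 -0.03 0 0" --pt "0.12 -0.039 0 0" --pt "0.18 -0.039 0 0" --pt "0.24 -0.039 0.02 0" --pt "0.3 -0.039 0.07 0" --pt "0.35 -0.039 0.12 0" --pt "0.373 -0.039 0.175 0" --pt "0.373 -0.039 0.175 0"

```text
clock: 29.3
tool_pos: [430.1, 296.8, 195.3]
tool_rot: [-0.0, 0.687, 0.727, -0.003]
force: [0.2, -1.3, -0.4]
width: 51.0
```

```bash
python3 - <<'E'
from h import *
w=cap("wrist"); t=cap("top"); s=cap("scene"); np.savez("w9.npz",**w)
a=crop(t,(315,205,495,295),4,"x"); b=cv2.resize(w["color"][:,:,::-1],(320,240)); d=crop(s,(310,200,400,260),4,"y")
m=np.zeros((600,720,3),np.uint8); m[:360]=a; m[360:600,:320]=b; m[360:600,340:700]=d; cv2.imwrite("pics/m9.png",m)
st=arm.read_state()["tool_pos"]; print(st.round(1), proj(w,[(432.9,295.8,14),(432.9,295.8,46)]).round(1).tolist())
g=t["color"].astype(int); k=((g[:,:,1]-g[:,:,0]>40)&(g[:,:,1]-g[:,:,2]>15))[215:305,380:510]; ys,xs=np.nonzero(k); print("pan top px",xs.min()+380,xs.max()+380,ys.min()+215,ys.max()+215)
E
python3 mv.py 432.9,295.8,5,3
```

```text
[433.5 294.8 199.1] [[325.6, 212.6], [326.0, 221.6]]
pan top px 400 486 229 288
[ 0.0013 -0.0007  0.2427 -0.0016]
29.45 [433.5 294.8 199.1] 3.0 [ 0.32 -1.27  0.74] 51.2
```

View pics/m9.png

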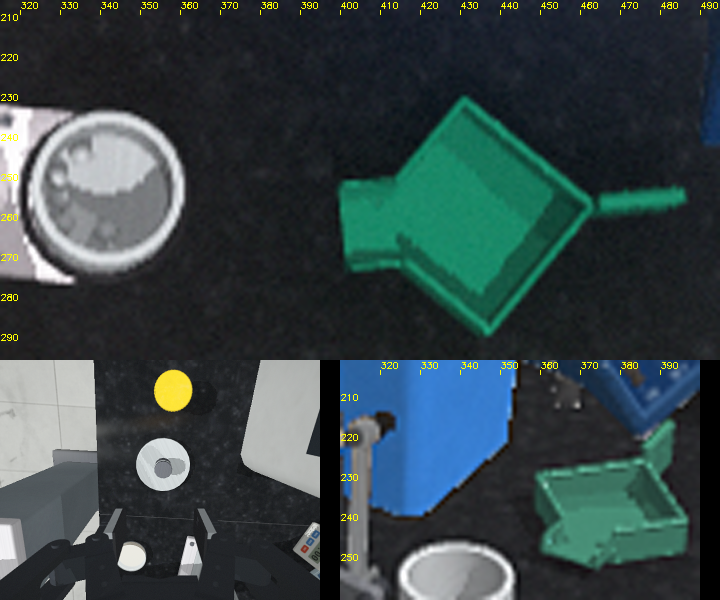

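The pan is empty and flat, the balls lie in the jar and none are on the bench. Now I'll measure the lid precisely with the settled wrist camera.

```bash
cat > circ.py <<'E'
from h import *
import sys
z,R,ex,ey=map(float,sys.argv[1:5]); thr=int(sys.argv[5])
w=cap("wrist"); s=arm.read_state()["tool_pos"]
g=cv2.cvtColor(w["color"],cv2.COLOR_RGB2GRAY); k=(g>thr).astype(np.uint8)
cs,_=cv2.findContours(k,cv2.RETR_EXTERNAL,cv2.CHAIN_APPROX_NONE)
for c in cs:
    if cv2.contourArea(c)<1500: continue
    h=c[:,0].astype(float); P=np.array([at(w,p,z)[:2] for p in h])
    m=np.abs(np.hypot(*(P-[ex,ey]).T)-R)<10
    if m.sum()<60: continue
    Q=P[m]
    for _ in range(4):
        a=np.c_[2*Q,np.ones(len(Q))]; x=np.linalg.lstsq(a,(Q**2).sum(1),rcond=None)[0]; r=np.sqrt(x[2]+x[0]**2+x[1]**2); e=np.abs(np.hypot(*(Q-x[:2]).T)-r); Q=Q[e<max(1.5,np.median(e)*2)]
    print("centre",x[:2].round(2),"r",r.round(2),"n",len(Q),"std",e.std().round(2),"TCP",s.round(2),"rel",(x[:2]-s[:2]).round(2))
E
for t in 90 120 150; do python3 circ.py 14 46 432.9 297 $t; done
```

```text
centre [432.75 297.57] r 45.17 n 299 std 0.15 TCP [434.41 294.65 200.29] rel [-1.65  2.91]
centre [432.84 297.44] r 45.0 n 298 std 0.15 TCP [434.78 294.66 200.79] rel [-1.94  2.78]
centre [432.82 297.52] r 44.88 n 296 std 0.14 TCP [434.77 294.75 200.89] rel [-1.95  2.77]
```

Emit:
drive_tool --pt "0.0033 -0.0023 0.05 0" --pt "0.0033 -0.0023 0.1 0" --pt "0.0033 -0.0023 0.15 0" --pt "0.0033 -0.0023 0.19 0" --pt "0.0033 -0.0023 0.215 0" --pt "0.0033 -0.0023 0.232 0" --pt "0.0033 -0.0023 0.242 0" --pt "0.0033 -0.0023 0.242 0"

```text
clock: 30.4
tool_pos: [431.6, 298.2, 5.2]
tool_rot: [0.0, 0.689, 0.725, 0.0]
force: [-0.7, -0.4, 0.5]
width: 50.8
```

Emit:
drive_tool --pt "0 0 0 0" --pt "0 0 0 0" --pt "0 0 0 0" --pt "0 0 0 0" --pt "0 0 0 0" --pt "0 0 0 0" --fingers 1.0

```text
clock: 31.0
tool_pos: [432.5, 299.1, 6.4]
tool_rot: [0.0, 0.688, 0.725, 0.002]
force: [0.2, -0.2, 7.4]
width: 26.7
```

```bash
python3 rd.py; python3 mv.py 516,-46,259,-7
```

```text
31.25 [ 0.59 -0.59  6.95] [-0.148 -0.098  0.   ] 26.335363761563624 [432.5 299.1   6.4] [3.000e-04 6.884e-01 7.253e-01 1.900e-03]
[-0.4362  0.0817 -0.3157  0.3489]
31.3 [432.5 299.1   6.4] 3.0 [ 1.48 -0.45  6.72] 26.0
```

The lid's knob is gripped (26 mm). I'll carry it high and pause just short of the jar, so I can measure the jar's rim with the same wrist camera.

Emit:
drive_tool --pt "0 0 -0.01 0" --pt "0 0 -0.04 0" --pt "0 0 -0.1 0" --pt "0 0 -0.16 0" --pt "0 0 -0.22 0" --pt "0 0 -0.28 0" --pt "0 0 -0.34 0" --pt "0 0 -0.4175 0"

```text
clock: 32.1
tool_pos: [429.7, 297.4, 328.7]
tool_rot: [-0.0, 0.688, 0.725, -0.001]
force: [1.2, 0.4, -2.1]
width: 26.1
```

Emit:
drive_tool --pt "-0.03 0.002 0 0.04" --pt "-0.08 0.006 0 0.08" --pt "-0.14 0.012 0 0.12" --pt "-0.2 0.017 0 0.16" --pt "-0.26 0.022 0 0.2" --pt "-0.32 0.027 0 0.25" --pt "-0.38 0.032 0 0.3" --pt "-0.4388 0.0365 0 0.349"

```text
clock: 32.9
tool_pos: [477.0, -53.1, 326.1]
tool_rot: [-0.001, 0.749, 0.662, -0.0]
force: [1.6, -0.2, -2.9]
width: 26.1
```

Emit:
drive_tool --pt "-0.03 0.02 0 0" --pt "-0.06 0.04 0.01 0" --pt "-0.0654 0.0449 0.04 0" --pt "-0.0654 0.0449 0.07 0" --pt "-0.0654 0.0449 0.09 0" --pt "-0.0654 0.0449 0.101 0" --pt "-0.0654 0.0449 0.101 0" --pt "-0.0654 0.0449 0.101 0"

```text
clock: 33.7
tool_pos: [507.9, -107.1, 246.4]
tool_rot: [0.0, 0.749, 0.663, 0.0]
force: [0.1, -0.1, -2.0]
width: 26.6
```

```bash
python3 rd.py; for t in 110 140 170; do python3 circ.py 74 46 516.6 -46.8 $t; done; python3 - <<'E'
from h import *
w=cap("wrist"); cv2.imwrite("pics/w10.png",w["color"][:,:,::-1]); print(proj(w,[(516.6,-46.8,74)]))
E
```

```text
33.95 [-0.03  0.23 -2.22] [ 0.006 -0.003 -0.   ] 26.29516932098717 [ 508.2 -107.   246.7] [3.000e-04 7.488e-01 6.628e-01 6.000e-04]
centre [517.   -46.22] r 45.01 n 333 std 0.13 TCP [ 508.04 -106.99  246.41] rel [ 8.96 60.77]
centre [516.64 -46.08] r 47.72 n 134 std 0.26 TCP [ 508.04 -106.99  246.41] rel [ 8.6  60.91]
centre [517.06 -46.36] r 44.81 n 334 std 0.14 TCP [ 508.02 -107.01  246.3 ] rel [ 9.04 60.65]
centre [516.67 -45.81] r 47.62 n 139 std 0.22 TCP [ 508.02 -107.01  246.3 ] rel [ 8.65 61.2 ]
centre [517.19 -46.34] r 42.18 n 673 std 0.78 TCP [ 507.94 -107.    246.19] rel [ 9.25 60.67]
centre [516.48 -45.01] r 47.29 n 133 std 0.22 TCP [ 507.94 -107.    246.19] rel [ 8.54 61.99]
[[323.09898059 137.7157585 ]]
```

```bash
for t in 110 140 170; do python3 circ.py 253.9 46 508 -108 $t; done; python3 -c "
from h import *
im=cv2.imread('pics/w10.png'); print(im[200:480:20,320].tolist())"
```

```text
centre [ 503.35 -137.01] r 18.7 n 124 std 0.88 TCP [ 507.88 -107.    246.06] rel [ -4.54 -30.01]
centre [ 506.17 -107.01] r 44.6 n 395 std 0.18 TCP [ 507.88 -107.    246.06] rel [-1.71 -0.01]
centre [515.99 -40.32] r 20.12 n 80 std 0.05 TCP [ 507.88 -107.    246.06] rel [ 8.11 66.68]
centre [ 503.45 -136.08] r 18.9 n 130 std 0.7 TCP [ 507.86 -107.01  246.01] rel [ -4.41 -29.07]
centre [ 505.98 -107.59] r 44.58 n 410 std 0.2 TCP [ 507.86 -107.01  246.01] rel [-1.88 -0.58]
centre [515.98 -40.45] r 19.98 n 80 std 0.06 TCP [ 507.86 -107.01  246.01] rel [ 8.12 66.55]
centre [ 503.18 -134.73] r 19.46 n 112 std 0.69 TCP [ 507.85 -107.04  246.  ] rel [ -4.67 -27.69]
centre [ 505.9  -107.67] r 44.35 n 405 std 0.21 TCP [ 507.85 -107.04  246.  ] rel [-1.96 -0.63]
centre [514.73 -50.1 ] r 10.71 n 79 std 0.5 TCP [ 507.85 -107.04  246.  ] rel [ 6.88 56.94]
[[111, 110, 105], [216, 215, 209], [229, 228, 222], [215, 215, 209], [151, 150, 146], [69, 66, 63], [68, 66, 63], [85, 80, 78], [82, 77, 74], [136, 128, 125], [220, 219, 213], [40, 36, 34], [39, 36, 32], [46, 39, 38]]
```

Emit:
drive_tool --pt "0.02 0 0 0" --pt "0.05 0.001 0.02 0" --pt "0.0785 0.002 0.05 0" --pt "0.0785 0.002 0.09 0" --pt "0.0785 0.002 0.13 0" --pt "0.0785 0.002 0.155 0" --pt "0.0785 0.002 0.17 0" --pt "0.0785 0.002 0.17 0"

```text
clock: 35.15
tool_pos: [516.2, -44.9, 108.8]
tool_rot: [-0.001, 0.749, 0.663, -0.001]
force: [0.7, -1.1, -1.7]
width: 26.1
```

```bash
python3 rd.py; cat > rim.py <<'E'
from h import *
w=cap("wrist"); cv2.imwrite("pics/w11.png",w["color"][:,:,::-1]); s=arm.read_state()["tool_pos"]
for n,P in(("lid",(s[0],s[1],s[2]+7.6)),("jar",(517,-46.3,74))):
    c=np.array(P); a=np.radians(np.arange(0,360,15)); print(n,proj(w,c).round(0).tolist(),proj(w,c+46*np.c_[np.cos(a),np.sin(a),0*a]).round(0)[[0,3,6,9,12]].tolist())
E
python3 rim.py; python3 circ.py 117 46 516 -45 140; python3 mv.py 517.2,-44.9,84,-7
```

```text
35.4 [ 0.14 -0.12 -1.68] [ 0.009 -0.008 -0.011] 26.42558483094564 [518.1 -45.  111.2] [7.000e-04 7.489e-01 6.627e-01 1.100e-03]
lid [[323.0, 312.0]] [[440.0, 299.0], [400.0, 223.0], [308.0, 198.0], [227.0, 243.0], [209.0, 325.0]]
jar [[321.0, 275.0]] [[413.0, 264.0], [380.0, 204.0], [309.0, 184.0], [246.0, 220.0], [231.0, 285.0]]
centre [512.29 -75.91] r 18.25 n 122 std 1.03 TCP [517.58 -44.85 110.75] rel [ -5.29 -31.06]
centre [516.13 -40.8 ] r 45.16 n 328 std 0.6 TCP [517.58 -44.85 110.75] rel [-1.45  4.04]
centre [519.85 -19.81] r 34.24 n 79 std 0.34 TCP [517.58 -44.85 110.75] rel [ 2.27 25.03]
[-0.0001 -0.0005  0.0334  0.0005]
35.55 [517.6 -44.8 110.8] -7.0 [ 0.4   0.26 -1.71] 26.1
```

Emit:
drive_tool --pt "0 0 0.01 0" --pt "0 0 0.02 0" --pt "0 0 0.028 0" --pt "0 0 0.033 0" --pt "0 0 0.033 0" --pt "0 0 0.033 0"

```text
clock: 36.15
tool_pos: [517.1, -45.0, 83.5]
tool_rot: [-0.0, 0.749, 0.663, -0.0]
force: [0.1, -0.9, -2.6]
width: 26.3
```

Emit:
drive_tool --pt "0 0 0.002 0" --pt "0 0 0.004 0" --pt "0 0 0.006 0" --pt "0 0 0.0075 0" --pt "0 0 0.0075 0"

```text
clock: 36.65
tool_pos: [517.4, -44.8, 77.6]
tool_rot: [0.0, 0.749, 0.663, 0.0]
force: [1.6, -0.5, -2.7]
width: 26.5
```

```bash
python3 rd.py
```

```text
36.9 [ 1.15 -0.32 -2.64] [ 0.081 -0.28   0.009] 26.022923928166524 [517.3 -44.8  77.7] [2.000e-04 7.489e-01 6.627e-01 2.000e-04]
```

Emit:
drive_tool --pt "0 0.0006 0.0015 0" --pt "0 0.0006 0.003 0" --pt "0 0.0006 0.004 0" --pt "0 0.0006 0.005 0" --pt "0 0.0006 0.005 0"

```text
clock: 37.45
tool_pos: [517.5, -44.9, 74.5]
tool_rot: [-0.0, 0.749, 0.663, 0.0]
force: [-2.9, 1.3, 7.5]
width: 26.4
```

```bash
python3 rd.py
```

```text
37.7 [-2.76  0.96  7.29] [ 0.143  0.399 -0.008] 26.40981784885083 [517.5 -44.9  74.4] [-5.000e-04  7.490e-01  6.626e-01  3.000e-04]
```

The lid met the rim at TCP 74.4, which is the seated height I expected. Releasing and rising, then measuring the lid's position on the jar.

Emit:
drive_tool --pt "0 0 0 0" --pt "0 0 0 0" --pt "0 0 0 0" --pt "0 0 0 0" --fingers 0.5

```text
clock: 38.15
tool_pos: [517.5, -45.0, 73.5]
tool_rot: [-0.0, 0.749, 0.663, -0.0]
force: [0.5, -0.3, -0.6]
width: 42.7
```

Emit:
drive_tool --pt "0 0 -0.02 0" --pt "0 0 -0.06 0" --pt "0 0 -0.12 0" --pt "0 0 -0.18 0" --pt "0 0 -0.22 0" --pt "0 0 -0.235 0" --pt "0 0 -0.235 0" --pt "0 0 -0.235 0"

```text
clock: 38.95
tool_pos: [516.6, -44.6, 260.1]
tool_rot: [-0.001, 0.749, 0.663, -0.001]
force: [0.1, 0.6, 0.1]
width: 42.4
```

```bash
for t in 110 140 170; do python3 circ.py 82 46 516.8 -46.5 $t; done; python3 - <<'E'
from h import *
t=cap("top"); s=cap("scene"); w=cap("wrist")
for n,c in(("t",t),("s",s),("w",w)): cv2.imwrite(f"pics/{n}12.png",c["color"][:,:,::-1])
y=np.array([.125,.992,0]);J=np.array([516.6,-46.8,0]); P=lambda a:J+y*(165+80*np.cos(a))+[0,0,130+80*np.sin(a)]
print("grip raised",P(np.pi/3).round(1),"down",P(0).round(1))
print("top",proj(t,[P(np.pi/3),P(0)]).round(0).tolist(),"scene",proj(s,[P(np.pi/3),P(0)]).round(0).tolist())
for n,c in(("top",t),("scene",s),("wrist",w)):
    g=c["color"].astype(int); m=((g[:,:,0]>140)&(g[:,:,1]<60)&(g[:,:,2]<60)).astype(np.uint8); k,l,st,ce=cv2.connectedComponentsWithStats(m)
    print(n,[(st[i].tolist(),ce[i].round(1).tolist()) for i in range(1,k) if st[i,4]>25])
E
```

```text
centre [515.65 -43.52] r 46.84 n 268 std 0.54 TCP [516.33 -44.66 259.66] rel [-0.68  1.13]
centre [517.9  -36.18] r 46.61 n 72 std 0.3 TCP [516.33 -44.66 259.66] rel [1.56 8.48]
centre [515.71 -44.32] r 46.23 n 279 std 0.55 TCP [516.36 -44.76 259.64] rel [-0.65  0.44]
centre [518.03 -35.54] r 46.33 n 72 std 0.27 TCP [516.36 -44.76 259.64] rel [1.67 9.21]
centre [515.72 -46.57] r 44.7 n 274 std 0.25 TCP [516.48 -44.8  259.76] rel [-0.77 -1.77]
centre [517.82 -36.78] r 47.21 n 65 std 0.27 TCP [516.48 -44.8  259.76] rel [1.33 8.02]
grip raised [542.2 156.6 199.3] down [547.2 196.2 130. ]
top [[250.0, 236.0], [236.0, 239.0]] scene [[294.0, 248.0], [285.0, 275.0]]
top [([341, 136, 27, 35, 164], [351.9, 146.4]), ([240, 230, 24, 13, 160], [251.1, 236.1])]
scene [([289, 242, 11, 16, 38], [294.1, 250.3])]
wrist [([581, 205, 15, 27, 54], [587.0, 217.8]), ([583, 281, 57, 13, 175], [610.8, 288.4])]
```

The lid is centred on the jar to within measurement. Now shut the fingers and go over the clamp, coming down on the upper side of the red handle.

Emit:
drive_tool --pt "0 0 -0.06 0" --pt "0 0 -0.11 0" --pt "0.05 0 -0.11 0" --pt "0.11 0 -0.11 0" --pt "0.17 0.001 -0.11 0" --pt "0.22 0.001 -0.11 0" --pt "0.231 0.001 -0.11 0" --pt "0.231 0.001 -0.11 0" --fingers 1.0

```text
clock: 40.05
tool_pos: [540.6, 140.3, 348.6]
tool_rot: [0.0, 0.748, 0.664, -0.001]
force: [-0.3, 0.6, 0.4]
width: 0.5
```

Emit:
drive_tool --pt "0 0 0.03 0" --pt "0 0 0.07 0" --pt "0 0 0.11 0" --pt "0 0 0.13 0" --pt "0 0 0.14 0" --pt "0 0 0.14 0" --pt "0 0 0.14 0"

```text
clock: 40.75
tool_pos: [541.6, 137.5, 238.7]
tool_rot: [0.0, 0.749, 0.662, 0.001]
force: [-0.9, -0.2, 0.0]
width: 0.2
```

```bash
python3 mv.py 540,138.7,215,-7; python3 rd.py
```

```text
[ 0.0013 -0.0022  0.0296 -0.0026]
40.75 [541.6 137.5 238.7] -7.1 [-0.9  -0.24  0.04] 0.2
41.0 [ 0.18  0.28 -0.15] [ 0.007 -0.003  0.001] -0.028294684455353415 [541.3 138.5 238.4] [2.000e-04 7.489e-01 6.627e-01 8.000e-04]
```

Emit:
drive_tool --pt "0 0 0.015 0" --pt "0 0 0.03 0" --pt "0 0 0.045 0" --pt "0 0 0.056 0" --pt "0 0 0.056 0"

```text
clock: 41.55
tool_pos: [539.7, 138.1, 190.8]
tool_rot: [-0.001, 0.749, 0.663, -0.002]
force: [-0.3, 0.3, 0.7]
width: -0.1
```

Emit:
drive_tool --pt "0.004 0 0.0025 0" --pt "0.009 0 0.005 0" --pt "0.013 0 0.0085 0" --pt "0.017 0 0.011 0" --pt "0.022 0 0.014 0" --pt "0.022 0 0.014 0"

```text
clock: 42.15
tool_pos: [543.1, 156.6, 181.2]
tool_rot: [0.0, 0.749, 0.663, 0.0]
force: [0.3, -0.2, 0.2]
width: 0.1
```

```bash
cat > hd.py <<'E'
from h import *
y=np.array([.125,.992,0]);J=np.array([516.6,-46.8,0])
for n in("top","scene"):
    c=cap(n); g=c["color"].astype(int); b=(225,215,300,260) if n=="top" else (270,225,320,300)
    m=((g[:,:,0]>130)&(g[:,:,1]<70)&(g[:,:,2]<70)); ys,xs=np.nonzero(m[b[1]:b[3],b[0]:b[2]])
    if len(xs)==0: print(n,"none"); continue
    obs=np.array([xs.mean()+b[0],ys.mean()+b[1]])
    A=np.radians(np.arange(-5,65,5)); pr=np.array([proj(c,J+y*(165+74*np.cos(a))+[0,0,130+74*np.sin(a)])[0] for a in A])
    d=np.linalg.norm(pr-obs,axis=1); print(n,len(xs),obs.round(1),"x",xs.min()+b[0],xs.max()+b[0],"y",ys.min()+b[1],ys.max()+b[1],"best a",np.degrees(A[d.argmin()]).round(),d.min().round(1))
E
python3 rd.py; python3 hd.py
```

```text
42.4 [ 0.2  -0.27  0.17] [-0.043  0.018  0.006] 0.5077649639421011 [543.1 156.5 181.7] [-2.000e-04  7.487e-01  6.629e-01  5.000e-04]
top 13 [258.  238.3] x 257 259 y 236 241 best a 60.0 6.8
scene 79 [291.1 254.1] x 284 299 y 249 260 best a 45.0 1.2
```

The scene view shows the handle is already down to about 45° with very little force. Following the arc further.

Emit:
drive_tool --pt "0.005 0 0.004 0" --pt "0.01 0 0.009 0" --pt "0.014 0 0.014 0" --pt "0.018 0 0.019 0" --pt "0.0215 0 0.025 0" --pt "0.025 0 0.031 0" --pt "0.028 0 0.037 0" --pt "0.03 0 0.0425 0"

```text
clock: 43.35
tool_pos: [546.1, 180.3, 147.2]
tool_rot: [-0.0, 0.749, 0.663, 0.0]
force: [-0.0, 0.4, 3.9]
width: -0.1
```

```bash
python3 rd.py; python3 hd.py
```

```text
Traceback (most recent call last):
  File "rd.py", line 4, in <module>
    for i in range(6): s=arm.read_state(); F.append(s["force"]);M.append(s["torque"]); arm.capture("top")
                                                                                       ~~~~~~~~~~~^^^^^^^
ValueError: 200 camera calls are used up
Traceback (most recent call last):
  File "hd.py", line 4, in <module>
    c=cap(n); g=c["color"].astype(int); b=(225,215,300,260) if n=="top" else (270,225,320,300)
  File "h.py", line 4, in cap
    c=arm.capture(n); return c
ValueError: 200 camera calls are used up
```

The camera budget is used up, so from here I'll go by force and height. Continuing down in small steps.

Emit:
drive_tool --pt "0.001 0 0.004 0" --pt "0.0015 0 0.008 0" --pt "0.002 0 0.012 0" --pt "0.0025 0 0.016 0" --pt "0.003 0 0.0185 0" --pt "0.003 0 0.0185 0"

```text
clock: 44.1
tool_pos: [546.0, 183.0, 132.8]
tool_rot: [-0.0, 0.749, 0.663, 0.0]
force: [-0.4, 1.5, 2.7]
width: -0.2
```

Emit:
drive_tool --pt "0 0 0.0025 0" --pt "0 0 0.0025 0"

```text
clock: 44.3
tool_pos: [546.3, 182.6, 130.8]
tool_rot: [-0.0, 0.749, 0.663, 0.0]
force: [-0.6, 2.3, 2.8]
width: -0.3
```

Emit:
drive_tool --pt "0 0 0.0025 0" --pt "0 0 0.0025 0"

```text
clock: 44.5
tool_pos: [546.5, 182.0, 128.6]
tool_rot: [0.0, 0.749, 0.663, 0.0]
force: [0.5, 1.6, 3.3]
width: -0.1
```

Emit:
drive_tool --pt "0 0 0.0025 0" --pt "0 0 0.0025 0"

```text
clock: 44.7
tool_pos: [546.3, 181.5, 126.4]
tool_rot: [0.0, 0.749, 0.663, -0.0]
force: [0.4, 1.2, 1.3]
width: 0.3
```

Emit:
drive_tool --pt "0 0 0.0025 0" --pt "0 0 0.0025 0"

```text
clock: 44.9
tool_pos: [546.4, 181.5, 126.0]
tool_rot: [-0.0, 0.749, 0.662, 0.0]
force: [-2.6, 0.2, 11.3]
width: -0.3
```

Emit:
drive_tool --pt "0 0 0.0025 0" --pt "0 0 0.0025 0"

```text
clock: 45.1
tool_pos: [546.6, 181.6, 125.7]
tool_rot: [-0.001, 0.749, 0.662, 0.0]
force: [-7.1, -0.5, 22.7]
width: -0.3
```

The force fell to 1.3 N (passing dead centre), then climbed steeply at an almost fixed height: TCP 126, tip about 138 mm, which is the top of the level grip. That is the locked stop. Backing off and handing in.

Emit:
drive_tool --pt "0 0 -0.01 0" --pt "0 0 -0.04 0" --pt "0 0 -0.09 0" --pt "0 0 -0.14 0" --pt "0 0 -0.19 0" --pt "0 0 -0.22 0" --pt "0 0 -0.22 0" --pt "0 0 -0.22 0"

```text
clock: 45.9
tool_pos: [545.8, 181.3, 298.1]
tool_rot: [0.0, 0.749, 0.662, -0.001]
force: [-0.5, -1.0, 0.2]
width: -0.1
```

Emit:
drive_tool --pt "0 0 0 0" --pt "0 0 0 0" --pt "0 0 0 0" --pt "0 0 0 0"

```text
clock: 46.3
tool_pos: [546.0, 182.0, 298.2]
tool_rot: [-0.0, 0.749, 0.663, -0.001]
force: [0.2, -0.2, 0.6]
width: -0.3
```

```bash
python3 -c "
from rig import arm
s=arm.read_state(); print(s['clock'],s['tool_pos'],s['force']); print(arm.job_done())"
```

```text
46.3 [545.96236222 181.96017137 298.16303233] [ 0.23205542 -0.20287991  0.55303073]
the job is handed in; nothing more can be done
None
```

I handed the job in at 46.3 s: the balls are in the jar, the lid is seated and the clamp handle is down at its stop. The clamp lock rests on force and height only, because the 200 camera calls ran out while I was pressing the handle.

- **Balls:** the tool can't tilt, so I rested the spout on the jar rim, eased the grip until the pan swivelled in the pads, and raised the handle to about 28°. The pictures showed the pan empty, balls inside the jar (too small to count all five) and none on the bench.
- **Pan:** it is back flat on the bench near its original place, about 100 mm from the jar, so clear of the stand.
- **Lid:** it met the rim at the expected seated height (TCP 74.4 mm). The wrist camera put its centre within about 1–3 mm of the jar's axis, varying with the detection threshold.
- **Clamp:** the push force fell from 3.3 to 1.3 N at dead centre, then rose to 23 N with almost no further travel, at the height of the level handle. The foot on the knob was not seen.
- **Bystanders:** the specimen cup, petri dish and timer were not touched on purpose. I took no final picture of them.

One reading disagreed with the data given: the fingertips sat about 10–15 mm behind the reported TCP instead of 25 mm ahead. My first closing missed the pan's handle because of this, and I corrected for it from then on.

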